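# Zero check of a pen coating-thickness gauge

## Task

Zero the coating gauge: first lay the bare steel zero plate (one corner clipped, engraved ring up) flat in its empty keyed pocket of the check tray and let go of it. Then draw the pen gauge out of its leaning stand and hold it upright with its tip in the middle of the engraved ring, pressing gently so that the sprung sleeve goes about half-way in and is not rammed against its stop. Finish while still holding the gauge there, and leave the coated plate and the other things on the bench where they are.

Things in the scene. Friction and masses are not known exactly. Their poses are not given: they have to be found in the camera images.
- plate_mid (a point): Centre of the bare steel zero plate, half-way up: a flat plate 76 x 30 x 10 mm (its x, y, z), loose on the bench, 0.12 kg. z is up through the face with the engraved ring. Its one clipped corner (10 mm cut at 45 degrees) is at +x, +y.
- plate_spot (a point): The marked spot on the zero plate: centre of the engraved ring (14 mm across, small cross inside) on its upper face, 18 mm from the plate's centre along +x. Same axes as the plate.
- pocket_mid (a point): Where the zero plate's centre belongs: middle of the empty tray pocket, 5 mm above its floor. The pocket is 80 (x) x 34 (y) mm, 7 mm deep, floor 4 mm above the bench, with 2 mm play all round the plate. Its +x, +y corner is filled at 45 degrees to match the clipped corner: the plate's axes go parallel to these, the same way round.
- pocket_spot (a point): Where the engraved ring lies when the plate is properly in its pocket: 18 mm from pocket_mid along +x, 14 mm above the bench.
- gauge_grip (a point): Middle of the grip of the pen gauge, on its axis; z runs along the axis from tip to tail. The grip is a flat-sided grey body 22 mm (x) by 26 mm (y), from 46 mm below this point to 40 mm above it, then a 7 mm end cap. The tip is 98 mm from this point along -z when the sleeve is out. The display is on the -x face.
- gauge_tip (a point): Centre of the lower end of the gauge's sprung sleeve (10 mm across), the gauge's tip. Moves with the sleeve; z along the gauge's axis towards its tail.
- gauge_sleeve (a joint): How far the sprung sleeve is pushed into the gauge, m: 0 fully out, 0.010 hard against its stop. The spring takes about 2 N to start, 5 N half-way and 8 N at the stop.
- gauge: The pen gauge, 145 mm long, 0.14 kg (origin at the tip when the sleeve is out, axes as gauge_grip). It starts parked in the stand, leaning 20 degrees from upright, and draws out along its own axis: a black collar, 36 mm across, 6 mm thick, just below the grip, rests on the rim, and 46 mm of gauge sit in the socket.
- gauge_stand: Fixed desk stand, base 90 x 70 x 8 mm, origin on the bench under its centre; its square socket (24 mm inside, 2 mm play about the gauge) leans 20 degrees so that the gauge's tail points towards the stand's -x (the robot's side) and up. The socket's rim is about 58 mm above the bench.
- zero_plate: The zero plate (origin under its centre, axes as plate_mid).
- check_tray: Fixed tray, black base, grey lands: 100 (x) x 140 (y) mm, 11 mm high; origin under its centre, on the bench. The left (+y) pocket is the empty keyed one, the right holds the coated plate. A finger trough 38 mm wide, at pocket-floor level, crosses the middle of both pockets and is open at both ends; 38 mm between the two plates.
- coated_plate: Bystander: plain rectangular white-coated plate, 76 x 30 x 10 mm, no clipped corner and no ring, lying in the right-hand pocket of the tray. Leave it there.
- timer: Bystander: white bench timer, 23 x 58 x 60 mm, standing.
- slide_box: Bystander: dark carton, 62 x 107 x 36 mm.
- tape_roll: Bystander: roll of white tape, 60 mm across, 19 mm high.
- beaker: Bystander: clear beaker, 57 mm across, 70 mm high.
- marker: Bystander: marker pen, 134 mm long, lying.
- flow_cell: Bystander: small white cartridge, 26 x 76 x 8 mm.
- usb_stick: Bystander: black memory stick, 18 x 53 x 9 mm, lying.

How it is judged:
By the outcome, as a careful person would: the job done as asked, in the order asked, and still so for the second after the job is handed in, while the arm keeps its last pose, push and grip.
It also fails if it takes over 51 s, if anything falls off the work surface, if the arm or the gripper's body presses on something with over 40 N, if the wrist force passes 120 N, or if a joint passes its speed limit or range.

## Robot

A 7-joint arm with a two-finger parallel gripper is mounted at the origin on a cart in front of the work surface, level with it; the furniture and walls round the work are solid. World frame = base frame: x ahead of the robot, y to its left, z up, the work surface at z = 0. Lengths are in mm, angles in rad, forces in N, time in s.
With the tool pointing down it reaches from about 400 to 850 mm from the base axis. Payload 6.9 kg.
Tool frame: the origin (TCP) lies on the front face of the gripper's body, between the roots of the fingers; the fingertips stand 73 mm ahead of it and the grasp point (between the pads) lies 54 mm ahead of it; z points along the fingers, y is the line along which they close (so a half turn about z gives the same grasp; the last joint's range is limited). The gripper opens to 85 mm and grips with 20 to 120 N. Pads are 22 mm wide; open, the fingers measure 114 mm over their backs; the gripper's body (76 mm by 85 mm) begins 54 mm behind the grasp point. The pads swing forward as they close: fully open they stand 13 mm farther back than shut.
Start: joints at [1.244, 0.507, -0.238, 1.5, 0.126, 1.149, -0.155], TCP at [262.105, -567.376, 303.875] pointing down, gripper open.
Joint ranges: [-3.08, 3.08], [-0.24, 2.05], [-1.43, 1.35], [0, 2.5], [-1.52, 4.66], [0.17, 1.96], [-2.89, 2.89]. Speed limits (rad/s): [2.39, 2.39, 3.14, 3.14, 3.14, 3.14, 3.14].

## Interface

Orientations are given as [roll, pitch, yaw] about the fixed x, y, z axes, in that order (R = Rz(yaw) Ry(pitch) Rx(roll)).
In Python, from cell import bot, viewer gives the robot as it stands.
- The arm moves only by the tool send_rows, never from a script. Its argument "plan" is a list of rows, each a list of 5 numbers: the shift along the tool's x, y, z normalised to -1 to 1, where 1 is 0.12 m, then the turn about the tool's z normalised to -1 to 1, where 1 is pi/2 rad, then the closure, from 0 (fully open) to 1 (shut). A call has 1 to 5 rows; each row is the pose to reach, as a shift and turn from the pose commanded when the call began, along the tool's axes at that moment; what a row does not reach only later rows make up. A row lasts 1/12 s, in which the tool goes at most 41.7 mm and 7.16 degrees, less where a joint would pass 70% of its speed; a pose out of reach is approached as far as the arm can. A call with a number of a shift or a turn outside -1 to 1 is refused whole. A call with a gripper value outside its range is refused whole. The fingers move at their own pace and stop on an object; the grip force is fixed at half the most. Time passes only in rows, so rows that repeat a pose let the fingers close. It gives the time, the measured TCP pose, the force, the opening and the grip force at its end, in the units of the state.
- bot.sense(): the state, without advancing time (a new reading comes with each control period).
- viewer.grab_frame(name): name is "side" or "top"; returns a dict with "image" (384x512x3 uint8, red, green, blue), "depth" (384x512 float32, mm along the optical axis (not along the pixel's ray), 0 where there is no reading), "intrinsics" (3x3 intrinsics, pixels), "dist" ([k1, k2, p1, p2, k3] as OpenCV has them; the pictures are not rectified), "origin" and "rotation" of the camera in the world. Camera axes: x right, y down, z forward; pixel columns grow to the right and rows downward; lengths in mm; the calibration is good to about 2 mm. A picture is of the moment at which its call begins.
- bot.job_done(): hands the job in; it is judged then, once.
The state is a dict: "t": time; "joints": joint angles; "dq": joint speeds; "effort": joint torques, N m; "eef_pos": TCP position; "ee_rot": TCP orientation; "force": force on the tool from outside, world axes, zero at the start; "torque": the same for the moment, N m; "width": finger opening in mm; "finger_force": force on a finger pad.
Only numpy, scipy, OpenCV 4.12 (cv2) and the standard library are available. Lean on these libraries where they do the work, as an engineer would, in place of code of your own. Each camera call takes 0.05 s, during which the arm holds its last target. There are 200 camera calls.

## Working session

There is one attempt and no reset: what is moved stays moved. The work goes in short steps, Python scripts to look and compute and a tool call to move; the robot and the scene stay as the last step left them, time stands still between calls to the robot, and variables do not carry over. Pictures are saved under pics/ and viewed, at most 11 in all, crops included, and the job is handed in when it is done.

Besides the shell and the picture viewer there is one more tool, called after "Request:" as name(argument=value, ...), one argument or row to a line, values as JSON. send_rows: Moves the arm, as the interface text tells. Its arguments: {"type":"object","properties":{"plan":{"type":"array","items":{"type":"array","items":{"type":"number"}}}},"required":["plan"]}

```bash
ls; mkdir -p pics; python3 - <<'E'
from cell import bot, viewer
import cv2,numpy as np
s=bot.sense();print(s)
for n in("side","top"):
    f=viewer.grab_frame(n);cv2.imwrite(f"pics/{n}0.png",cv2.resize(f["image"][:,:,::-1],(800,600)))
    np.savez(f"{n}0.npz",**f);print(n,f["origin"],f["rotation"],f["intrinsics"],f["dist"])
E
```

```text
pics
{'t': 0.0, 'joints': array([ 1.24349953,  0.50838351, -0.2375248 ,  1.50113639,  0.12570731,
        1.14892351, -0.15478994]), 'dq': array([ 9.74675944e-05, -7.45440352e-04,  4.37244157e-04, -1.60074201e-04,
       -1.46104972e-04, -2.32673275e-04, -3.62188955e-04]), 'effort': array([-2.73182923e-04, -6.20596433e+01, -2.18671963e+00, -2.49650002e+01,
        1.26852142e-02,  1.21150204e-02, -2.43232438e-05]), 'eef_pos': array([ 261.90158938, -567.06198972,  302.99997367]), 'ee_rot': array([-3.13973332e+00,  3.94450446e-05,  4.32827624e-01]), 'force': array([-0.35614835, -0.11167528,  1.04401396]), 'torque': array([-0.01913789, -0.05705463, -0.01185866]), 'finger_force': 0.0, 'width': 85.25145755701391}
side [  -55.17295295 -1290.33182219   579.56304998] [-1.91463302 -0.00215654 -0.40145459] [[433.92007441   0.         249.76703094]
 [  0.         433.92007441 194.27527923]
 [  0.           0.           1.        ]] [-0.15779122  0.          0.          0.          0.        ]
top [ 222.43785287  -32.59270563 1190.08274175] [-2.90752301 -0.00520985 -1.49994951] [[357.79126705   0.         257.21836625]
 [  0.         357.79126705 186.94233557]
 [  0.           0.           1.        ]] [-0.02466454  0.          0.          0.          0.        ]
```

View pics/side0.png

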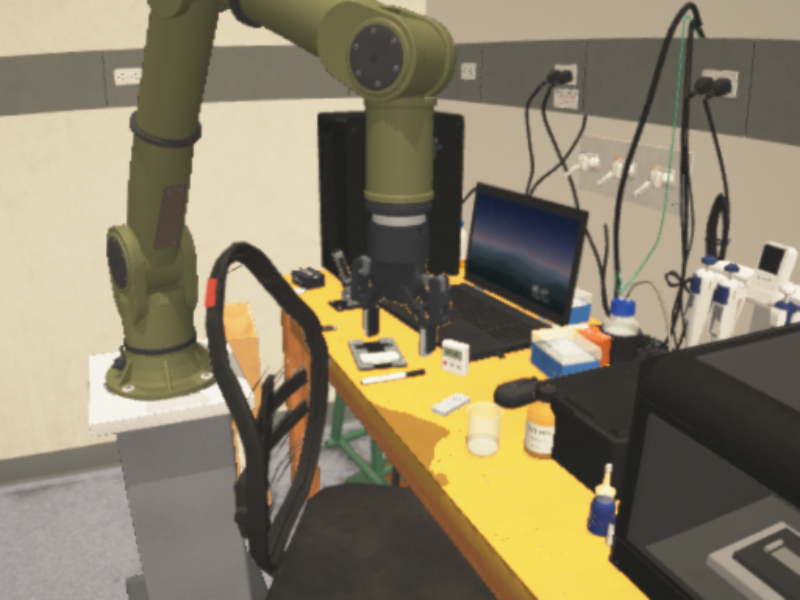

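View pics/top0.png

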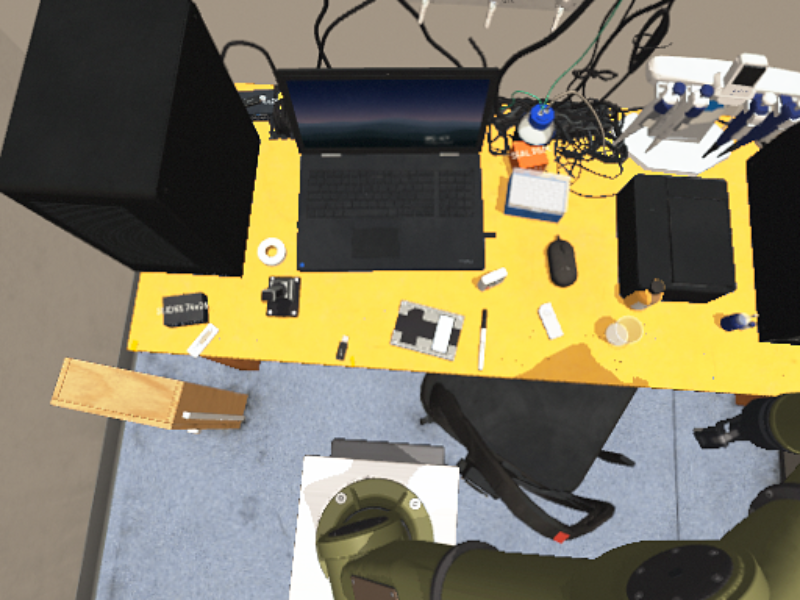

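```bash
cat > h.py <<'E'
import numpy as np,cv2
from scipy.spatial.transform import Rotation as R
def cam(f):
    return R.from_euler('xyz',f["rotation"]).as_matrix(),np.array(f["origin"])
def pix2plane(f,px,z):
    "pixels (native) -> world points on the plane at height z"
    u=cv2.undistortPoints(np.array(px,float).reshape(-1,1,2),f["intrinsics"],f["dist"])[:,0]
    M,o=cam(f); d=np.c_[u,np.ones(len(u))]@M.T
    return o+d*((z-o[2])/d[:,2])[:,None]
def w2pix(f,P):
    M,o=cam(f); c=(np.array(P,float).reshape(-1,3)-o)@M
    return cv2.projectPoints(c,np.zeros(3),np.zeros(3),f["intrinsics"],f["dist"])[0][:,0]
def cloud(f,box=None):
    "world point per pixel (HxWx3), nan where no depth"
    h,w=f["depth"].shape; g=np.stack(np.meshgrid(np.arange(w),np.arange(h)),-1).reshape(-1,1,2).astype(float)
    u=cv2.undistortPoints(g,f["intrinsics"],f["dist"])[:,0]; d=f["depth"].reshape(-1,1).astype(float); d[d==0]=np.nan
    M,o=cam(f); return (o+(np.c_[u,np.ones(len(u))]*d)@M.T).reshape(h,w,3)
E
python3 - <<'E'
from h import *
f=dict(np.load("top0.npz"))
c=f["image"][165:240,80:380,::-1]
a=cv2.resize(c[:,:150],(800,400),interpolation=cv2.INTER_CUBIC);b=cv2.resize(c[:,150:],(800,400),interpolation=cv2.INTER_CUBIC)
cv2.imwrite("pics/crop.png",cv2.resize(np.vstack([a,b])[:,:],(600,600)) if 0 else np.vstack([cv2.resize(a,(600,300)),cv2.resize(b,(600,300))]))
P=cloud(f)
for p in[(130,217),(352,205),(282,210),(240,210)]:print(p,P[p[1],p[0]])
E
```

```text
(130, 217) [371.28682993 398.73451811   3.29658464]
(352, 205) [ 463.85457706 -340.46023042   11.96506173]
(282, 210) [ 429.57182564 -106.66970354   15.31378034]
(240, 210) [422.43496948  33.59029363  -1.78751974]
```

View pics/crop.png

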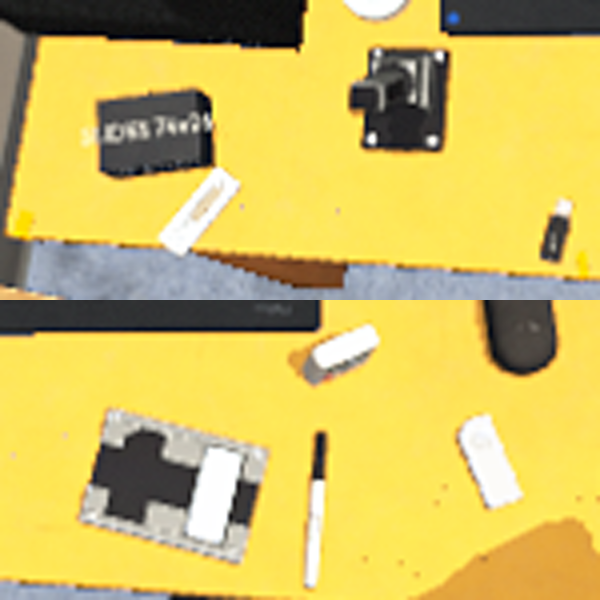

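```bash
cat > meas.py <<'E'
from h import *
def rect(f,mask,z,minA=150):
    out=[]
    for c in cv2.findContours(mask.astype(np.uint8),cv2.RETR_EXTERNAL,cv2.CHAIN_APPROX_NONE)[0]:
        if cv2.contourArea(c)<minA: continue
        W=pix2plane(f,c[:,0],z)[:,:2]
        (cx,cy),(w,h),a=cv2.minAreaRect(W.astype(np.float32))
        out.append((np.round([cx,cy],1),np.round([w,h],1),round(a,1)))
    return out
E
python3 - <<'E'
from meas import *
f=dict(np.load("top0.npz"))
hsv=cv2.cvtColor(f["image"],cv2.COLOR_RGB2HSV)
m=(hsv[...,1]<110)
def sub(m,u0,u1,v0,v1):
    q=np.zeros_like(m);q[v0:v1,u0:u1]=m[v0:v1,u0:u1];return q
print("plate",rect(f,sub(m,340,368,190,216),10))
print("tray",rect(f,sub(m|(hsv[...,2]<90),246,302,186,233),11))
print("coated",rect(f,sub((hsv[...,2]>215)&m,270,296,195,230),14))
P=cloud(f)
q=P[170:208,160:200].reshape(-1,3)
print("gauge cloud z>60");
for lo in range(0,190,15):
    s=q[(q[:,2]>lo)&(q[:,2]<=lo+15)]
    if len(s):print(lo,len(s),s.mean(0).round(1),s.min(0).round(),s.max(0).round())
print("base",rect(f,sub((hsv[...,2]<110),160,197,174,206),8))
E
```

```text
plate [(array([ 464.3, -339.2]), array([77.4, 33.6]), 23.3)]
tray [(array([425.7, -77.8]), array([140.8, 100.9]), 79.0)]
coated [(array([ 421. , -111.7]), array([29.1, 81.8]), 79.4)]
gauge cloud z>60
0 855 [476.5 243.    4.6] [413. 173.   0.] [549. 320.  15.]
15 54 [520.5 209.4  22.2] [458. 182.  15.] [546. 256.  30.]
30 34 [492.5 221.7  36.1] [469. 215.  30.] [512. 264.  42.]
45 24 [485.8 226.9  54.4] [463. 220.  45.] [503. 248.  60.]
60 53 [487.  233.7  66.6] [466. 220.  60.] [500. 256.  75.]
75 8 [475.7 228.5  83.7] [465. 225.  78.] [486. 244.  90.]
90 14 [470.3 230.1 100.3] [453. 224.  92.] [479. 244. 105.]
105 7 [464.5 228.  111.4] [455. 223. 105.] [474. 247. 115.]
120 16 [460.1 230.2 127.5] [445. 224. 122.] [468. 246. 133.]
135 32 [449.3 233.7 144.9] [439. 224. 138.] [461. 250. 149.]
150 34 [448.6 236.1 153.1] [442. 226. 150.] [458. 248. 160.]
base [(array([476.5, 244.3]), array([86.6, 77.7]), 2.8)]
```

Request:
send_rows(
  plan=[
    [1,-0.433,0.2,0.017,0.35],
    [1,-0.433,0.2,0.017,0.35],
    [1,-0.433,0.2,0.017,0.35],
    [1,-0.433,0.2,0.017,0.35],
  ],
)

```text
t: 0.43
eef_pos: [354.8, -463.1, 278.7]
ee_rot: [-3.137, -0.004, 0.415]
force: [0.3, 0.6, -0.3]
width: 55.2
finger_force: 0.0
```

Request:
send_rows(
  plan=[
    [1,-0.433,0.2,0,0.35],
    [1,-0.433,0.2,0,0.35],
    [1,-0.433,0.2,0,0.35],
    [1,-0.433,0.2,0,0.35],
  ],
)

```text
t: 0.77
eef_pos: [444.1, -367.6, 254.8]
ee_rot: [-3.138, -0.004, 0.416]
force: [0.7, 1.0, 0.0]
width: 55.5
finger_force: 0.0
```

```bash
python3 - <<'E'
from meas import *
from cell import bot,viewer
for n in("side","top"):
    f=viewer.grab_frame(n);np.savez(f"{n}1.npz",**f)
    if n=="side": cv2.imwrite("pics/side1.png",cv2.resize(f["image"][150:300,150:350,::-1],(800,600),interpolation=cv2.INTER_CUBIC))
s=bot.sense();print(s["t"],s["eef_pos"],s["ee_rot"],s["width"])
E
```

```text
0.8667 [ 441.09350242 -371.69804218  255.22102129] [-3.13958467e+00 -7.29899580e-04  4.12285095e-01] 55.531138956682
```

View pics/side1.png

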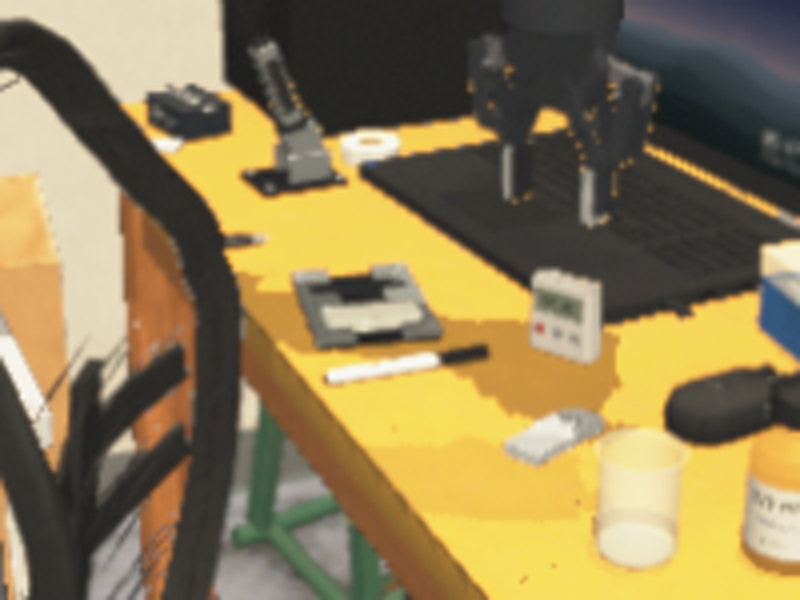

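```bash
python3 - <<'E'
from meas import *
f=dict(np.load("side1.npz"))
hsv=cv2.cvtColor(f["image"],cv2.COLOR_RGB2HSV)
def sub(m,u0,u1,v0,v1):
    q=np.zeros_like(m);q[v0:v1,u0:u1]=m[v0:v1,u0:u1];return q
m=hsv[...,1]<100
print("plate",rect(f,sub(m,274,302,250,268),10))
print("tray",rect(f,sub(m|(hsv[...,2]<90),221,262,213,238),11))
t=dict(np.load("top1.npz")); h2=cv2.cvtColor(t["image"],cv2.COLOR_RGB2HSV); m2=h2[...,1]<110
print("tray top",rect(t,sub(m2|(h2[...,2]<90),246,302,186,233),11))
# manual corners from the magnified views
pl=np.array([[505,448],[530,463],[604,427],[560,410]])/4+150
print("plate corners",pix2plane(f,pl,10)[:,:2].round(1))
c=np.array([441.1,-371.7,0]);yt=np.array([.40,-.916,0])
for z in(170,178,186):print("tips pred",w2pix(f,[c+yt*34+[0,0,z],c-yt*34+[0,0,z]]).round(1))
# model-projected plate & tray outlines for comparison
def box(cx,cy,a,w,h,z):
    a=np.radians(a);X=np.array([np.cos(a),np.sin(a)]);Y=np.array([-X[1],X[0]])
    return np.array([[*(np.array([cx,cy])+i*w/2*X+j*h/2*Y),z] for i,j in((-1,-1),(1,-1),(1,1),(-1,1))])
img=f["image"][150:300,150:350,::-1];img=cv2.resize(img,(800,600),interpolation=cv2.INTER_CUBIC)
tm=cv2.resize(dict(np.load("top0.npz"))["image"][165:240,230:380,::-1],(800,400),interpolation=cv2.INTER_CUBIC)
for B in(box(465.4,-340.4,23.3,76,30,10),box(426.1,-77.8,-11,100,140,11),box(432.6,-44.4,-11,80,34,11),box(419.6,-111.2,-11,76,30,14)):
    cv2.polylines(img,[((w2pix(f,B)-150+.5)*4).round().astype(int)],True,(0,0,255),1)
    cv2.polylines(tm,[((w2pix(t,B)-[230,165]+.5)*800/150).round().astype(int)],True,(0,0,255),1)
o=np.zeros((600,800,3),np.uint8);o[:330]=img[230:560] [:330];o[330:]=tm[100:370]
cv2.imwrite("pics/ov.png",o)
E
```

```text
plate [(array([ 460.7, -350.9]), array([86.7, 41.4]), 22.3)]
tray [(array([422.1, -93.4]), array([151.6, 100.7]), 79.2)]
tray top [(array([425.8, -77.5]), array([140.1, 100.9]), 79.0)]
plate corners [[ 420.4 -357.5]
 [ 426.6 -382.9]
 [ 497.4 -357.5]
 [ 481.2 -322.5]]
tips pred [[297.9 211.4]
 [277.3 204.7]]
tips pred [[298.  208.5]
 [277.4 201.9]]
tips pred [[298.1 205.5]
 [277.4 199. ]]
```

View pics/ov.png

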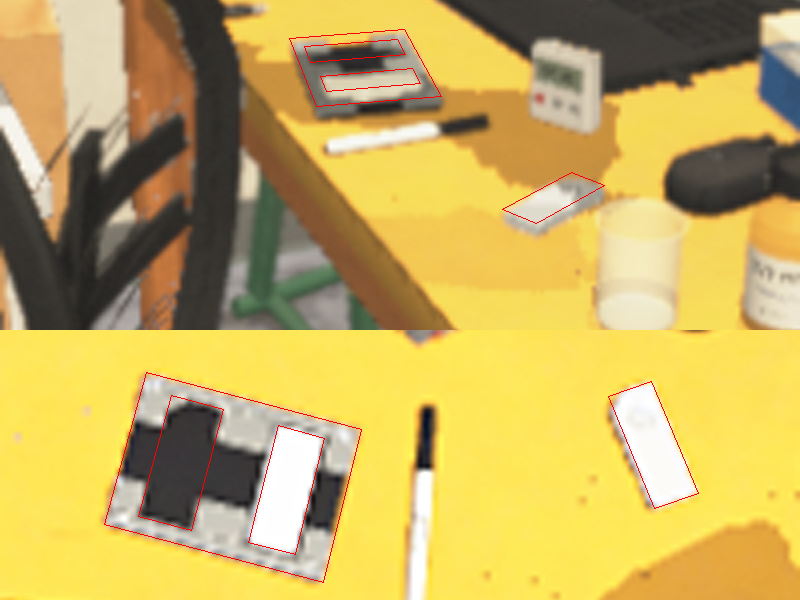

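Request:
send_rows(
  plan=[
    [0.318,-0.166,0.4,0,0.35],
    [0.318,-0.166,0.7,0,0.35],
    [0.318,-0.166,1,0,0.35],
    [0.318,-0.166,1,0,0.35],
    [0.318,-0.166,1,0,0.35],
  ],
)

```text
t: 1.28
eef_pos: [463.9, -341.8, 133.5]
ee_rot: [-3.137, 0.004, 0.405]
force: [0.3, -0.2, 0.1]
width: 55.8
finger_force: 0.0
```

Request:
send_rows(
  plan=[
    [0,0,0.15,0,0.35],
    [0,0,0.3,0,0.35],
    [0,0,0.4,0,0.35],
    [0,0,0.4,0,0.35],
    [0,0,0.4,0,0.35],
  ],
)

```text
t: 1.7
eef_pos: [466.1, -343.1, 89.7]
ee_rot: [3.14, -0.0, 0.404]
force: [0.1, 0.2, 0.0]
width: 55.7
finger_force: 0.0
```

Request:
send_rows(
  plan=[
    [0,-0.02,0.06,0,0.35],
    [0,-0.02,0.1,0,0.35],
    [0,-0.02,0.1,0,0.35],
    [0,-0.02,0.1,0,0.35],
  ],
)

```text
t: 2.03
eef_pos: [465.2, -339.2, 76.1]
ee_rot: [3.142, 0.0, 0.406]
force: [-0.1, -0.4, 1.0]
width: 55.5
finger_force: 0.0
```

Request:
send_rows(
  plan=[
    [0,0,0,0,0.7],
    [0,0,0,0,0.9],
    [0,0,0,0,0.9],
    [0,0,0,0,0.9],
    [0,0,0,0,0.9],
  ],
)

```text
t: 2.45
eef_pos: [465.4, -339.2, 76.5]
ee_rot: [3.141, -0.0, 0.406]
force: [-1.2, 1.1, 5.9]
width: 27.6
finger_force: 59.4
```

Request:
send_rows(
  plan=[
    [0,0,-0.1,0,0.9],
    [0,0,-0.4,0,0.9],
    [0,0,-0.7,0,0.9],
    [0,0,-0.7,0,0.9],
    [0,0,-0.7,0,0.9],
  ],
)

```text
t: 2.87
eef_pos: [466.1, -339.7, 161.8]
ee_rot: [3.138, -0.002, 0.406]
force: [-0.3, 0.3, -1.4]
width: 27.6
finger_force: 59.7
```

```bash
python3 - <<'E'
from meas import *
from cell import bot,viewer
f=viewer.grab_frame("side");np.savez("side2.npz",**f)
s=bot.sense();print(s["t"],s["eef_pos"],s["ee_rot"],s["width"],s["finger_force"],s["force"])
p=w2pix(f,s["eef_pos"]-[0,0,70])[0];u,v=p.astype(int);print(p)
a=np.array([u-30,v-22])
img=cv2.resize(f["image"][a[1]:a[1]+45,a[0]:a[0]+60,::-1],(800,600),interpolation=cv2.INTER_CUBIC)
cv2.imwrite("pics/side2.png",img)
E
```

```text
2.9167 [ 465.18609635 -339.25414511  160.28276262] [ 3.14060145e+00 -4.63531077e-04  4.05946183e-01] 27.464040512245624 59.74354326725006 [-0.20755795  0.38074932 -2.00814215]
[288.73945288 229.91265557]
```

View pics/side2.png

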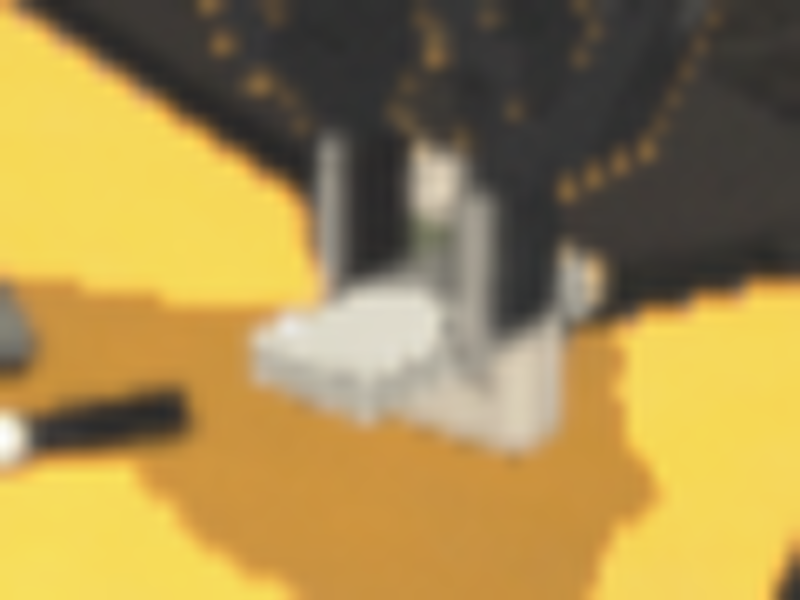

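Request:
send_rows(
  plan=[
    [0.1,-0.25,0,0.075,0.9],
    [0.2,-0.55,0,0.15,0.9],
    [0.3,-0.85,0,0.23,0.9],
    [0.36,-1,0,0.305,0.9],
    [0.36,-1,0,0.381,0.9],
  ],
)

```text
t: 3.33
eef_pos: [456.5, -206.0, 158.3]
ee_rot: [-3.138, 0.005, -0.192]
force: [-0.5, 0.1, -2.0]
width: 27.4
finger_force: 59.8
```

Request:
send_rows(
  plan=[
    [-0.08,-0.22,0,0,0.9],
    [-0.18,-0.5,0,0,0.9],
    [-0.235,-0.67,0,0,0.9],
    [-0.235,-0.67,0,0,0.9],
    [-0.235,-0.67,0,0,0.9],
  ],
)

```text
t: 3.75
eef_pos: [444.4, -126.1, 158.8]
ee_rot: [-3.141, 0.003, -0.189]
force: [-0.5, -0.5, -2.0]
width: 28.1
finger_force: 59.8
```

Request:
send_rows(
  plan=[
    [-0.08,-0.25,0,0,0.9],
    [-0.18,-0.5,0,0,0.9],
    [-0.235,-0.66,0,0,0.9],
    [-0.235,-0.66,0,0,0.9],
    [-0.235,-0.66,0,0,0.9],
  ],
)

```text
t: 4.17
eef_pos: [432.6, -44.5, 159.3]
ee_rot: [3.141, 0.001, -0.191]
force: [-0.4, -1.0, -2.8]
width: 27.7
finger_force: 59.9
```

```bash
python3 - <<'E'
from meas import *
from cell import bot,viewer
f=viewer.grab_frame("side");np.savez("side3.npz",**f)
s=bot.sense();print(s["t"],s["eef_pos"],s["ee_rot"],s["width"],s["finger_force"],s["force"])
E
```

```text
4.2167 [432.73739521 -45.4111962  159.42602955] [ 3.14080149e+00  5.51892334e-04 -1.92947076e-01] 27.679517268396864 59.88597571849823 [-0.95702833 -0.41034288 -1.82449371]
```

Request:
send_rows(
  plan=[
    [0,0,0.2,0,0.9],
    [0,0,0.4,0,0.9],
    [0,0,0.56,0,0.9],
    [0,0,0.56,0,0.9],
    [0,0,0.56,0,0.9],
  ],
)

```text
t: 4.63
eef_pos: [432.3, -45.9, 92.0]
ee_rot: [3.141, 0.003, -0.195]
force: [-0.3, -0.2, -0.9]
width: 27.9
finger_force: 59.9
```

```bash
python3 - <<'E'
from meas import *
from cell import bot,viewer
ims=[]
s=bot.sense();print(s["t"],s["eef_pos"],s["ee_rot"])
def box(cx,cy,a,w,h,z):
    a=np.radians(a);X=np.array([np.cos(a),np.sin(a)]);Y=np.array([-X[1],X[0]])
    return np.array([[*(np.array([cx,cy])+i*w/2*X+j*h/2*Y),z] for i,j in((-1,-1),(1,-1),(1,1),(-1,1))])
for n,a in(("side",(218,205)),("top",(246,180))):
    f=viewer.grab_frame(n);np.savez(n+"4.npz",**f)
    k=13;im=cv2.resize(f["image"][a[1]:a[1]+46,a[0]:a[0]+61,::-1],None,fx=8,fy=8,interpolation=cv2.INTER_CUBIC)
    x,y,z=s["eef_pos"]
    for B,col in((box(x,y,-11,76,30,z-66.4),(0,0,255)),(box(432.6,-44.4,-11,80,34,11),(0,255,0))):
        cv2.polylines(im,[((w2pix(f,B)-a+.5)*8).round().astype(int)],True,col,1)
    ims.append(im)
cv2.imwrite("pics/p4.png",cv2.resize(np.vstack(ims),(398,600)) if 0 else np.hstack(ims)[:, :976][:, :800] if 0 else cv2.resize(np.hstack(ims),(800,302)))
E
```

```text
4.6333 [432.25202456 -45.85905971  91.98184477] [ 3.14058921e+00  2.56648247e-03 -1.94694469e-01]
```

View pics/p4.png

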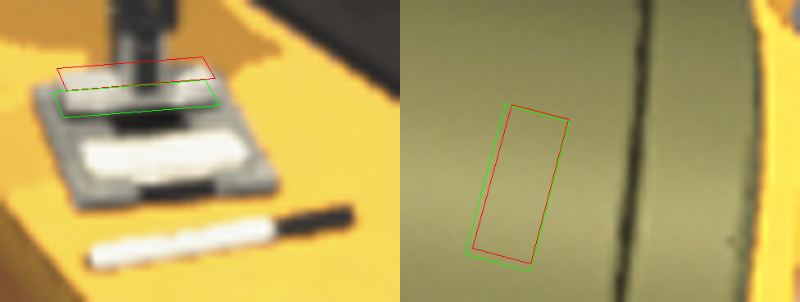

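Request:
send_rows(
  plan=[
    [0,-0.01,0.03,0,0.9],
    [0,-0.01,0.05,0,0.9],
    [0,-0.01,0.065,0,0.9],
    [0,-0.01,0.08,0,0.9],
    [0,-0.01,0.08,0,0.9],
  ],
)

```text
t: 5.15
eef_pos: [432.9, -43.2, 83.0]
ee_rot: [-3.142, 0.0, -0.192]
force: [-0.2, 1.3, -2.3]
width: 27.3
finger_force: 59.9
```

Request:
send_rows(
  plan=[
    [0,0,0.01,0,0.9],
    [0,0,0.018,0,0.9],
    [0,0,0.018,0,0.9],
  ],
)

```text
t: 5.4
eef_pos: [432.9, -43.2, 80.8]
ee_rot: [-3.142, 0.0, -0.192]
force: [0.2, -0.3, -2.0]
width: 27.6
finger_force: 59.9
```

Request:
send_rows(
  plan=[
    [0,0,0,0,0.52],
    [0,0,0,0,0.52],
    [0,0,0,0,0.52],
    [0,0,0,0,0.52],
  ],
)

```text
t: 5.73
eef_pos: [433.0, -43.3, 81.0]
ee_rot: [-3.142, -0.0, -0.192]
force: [0.5, -0.6, -0.1]
width: 40.9
finger_force: 0.0
```

Request:
send_rows(
  plan=[
    [0,0,-0.15,0,0.52],
    [0,0,-0.4,0,0.52],
    [0,0,-0.7,0,0.52],
    [0,0,-1,0,0.5],
    [0,0,-1,0,0.4],
  ],
)

```text
t: 6.15
eef_pos: [435.1, -43.5, 206.4]
ee_rot: [-3.14, -0.009, -0.193]
force: [1.3, -0.1, -1.0]
width: 51.2
finger_force: 0.0
```

Request:
send_rows(
  plan=[
    [-0.1,-0.33,-0.2,0,0.4],
    [-0.1,-0.66,-0.4,0,0.35],
    [-0.1,-1,-0.6,0,0.3],
    [-0.1,-1,-0.6,0,0.3],
    [-0.1,-1,-0.6,0,0.3],
  ],
)

```text
t: 6.57
eef_pos: [445.3, 81.2, 275.2]
ee_rot: [-3.138, -0.004, -0.186]
force: [0.8, 0.0, -0.1]
width: 59.5
finger_force: 0.0
```

```bash
cat > stand.py <<'E'
from meas import *
def sbox(c,Rm,lo,hi):
    return np.array([[x,y,z] for x in(lo[0],hi[0]) for y in(lo[1],hi[1]) for z in(lo[2],hi[2])])@Rm.T+c
def draw(im,f,a,k,pts,col):
    h=cv2.convexHull(((w2pix(f,pts)-a+.5)*k).round().astype(np.int32));cv2.polylines(im,[h],True,col,1)
E
python3 - <<'E'
from stand import *
from cell import bot,viewer
s=bot.sense();print(s["t"],s["eef_pos"])
f=dict(np.load("top0.npz"))
q=np.array([[375,57],[440,57],[370,140],[432,143]])/4+[80-.4,165-.4]
W=pix2plane(f,q,8)[:,:2];print(W.round(1),W.mean(0),np.degrees(np.arctan2(*(W[:2].mean(0)-W[2:].mean(0))[::-1])),np.degrees(np.arctan2(*(W[[0,2]].mean(0)-W[[1,3]].mean(0))[::-1])))
# cloud of gauge grip part z>75
P=cloud(f)[165:205,155:200].reshape(-1,3);P=P[P[:,2]>75]
g=viewer.grab_frame("side");np.savez("side5.npz",**g);t=viewer.grab_frame("top");np.savez("top5.npz",**t)
Q=cloud(g);m=(Q[...,2]>70)&(Q[...,2]<175)&(abs(Q[...,0]-460)<50)&(abs(Q[...,1]-232)<45);Q=Q[m]
for n,C in(("top",P),("side",Q)):
    if len(C)<10: print(n,len(C));continue
    A=np.c_[C[:,2]-110,np.ones(len(C))];k=np.linalg.lstsq(A,C[:,:2],rcond=None)[0];print(n,len(C),"slope",k[0].round(3),"at z110",k[1].round(1))
E
```

```text
6.5667 [445.26123838  81.15110255 275.1591272 ]
[[511.7 268.9]
 [515.7 213.5]
 [439.6 264.1]
 [440.9 211.7]] [476.99591187 239.554348  ] 2.5953262423411294 92.76616918567852
top 111 slope [-0.419  0.123] at z110 [465.7 229.9]
side 145 slope [-0.341  0.048] at z110 [456.6 226.7]
```

```bash
python3 - <<'E'
from stand import *
from scipy.optimize import least_squares
pts=[]
for n in("top0","side1","side5"):
    C=cloud(dict(np.load(n+".npz")));m=(C[...,2]>68)&(C[...,2]<175)&(abs(C[...,0]-460)<45)&(abs(C[...,1]-235)<40);pts.append(C[m]);print(n,m.sum())
def sdf(p,C):
    X,Y,Z,yaw=p;Rm=R.from_euler('zy',[yaw,np.radians(-20)]).as_matrix()
    L=(C-[X,Y,Z])@Rm
    q=abs(L-[0,0,.5])-[11,13,46.5]   # grip + cap
    return np.linalg.norm(np.maximum(q,0),axis=1)+np.minimum(q.max(1),0)
for sel in([0],[1,2],[0,1,2]):
    C=np.vstack([pts[i] for i in sel])
    for zfix in(0,1):
        fn=(lambda p:np.r_[sdf(p,C),(p[3]-.047)*40,(p[2]-107)*(3 if zfix else .3)])
        r=least_squares(fn,[460,238,107,.047],loss='soft_l1',f_scale=2)
        print(sel,zfix,r.x.round(2),np.median(abs(r.fun)).round(2))
p=r.x;Rm=R.from_euler('zy',[p[3],np.radians(-20)]).as_matrix()
ims=[]
for n,a in(("side1",(205,155)),("top0",(162,168))):
    f=dict(np.load(n+".npz"));im=cv2.resize(f["image"][a[1]:a[1]+40,a[0]:a[0]+40,::-1],(400,400),interpolation=cv2.INTER_CUBIC)
    draw(im,f,a,10,sbox(p[:3],Rm,(-11,-13,-46),(11,13,40)),(0,0,255))
    draw(im,f,a,10,sbox([477,239.5,0],R.from_euler('z',.047).as_matrix(),(-45,-35,0),(45,35,8)),(0,255,0))
    ims.append(im)
cv2.imwrite("pics/st.png",np.hstack(ims))
E
```

```text
top0 129
side1 153
side5 148
[0] 0 [4.6223e+02 2.3805e+02 1.0805e+02 4.0000e-02] 0.78
[0] 1 [4.6224e+02 2.3805e+02 1.0785e+02 4.0000e-02] 0.8
[1, 2] 0 [4.6059e+02 2.3574e+02 1.0454e+02 4.0000e-02] 1.35
[1, 2] 1 [4.6048e+02 2.3575e+02 1.0494e+02 4.0000e-02] 1.44
[0, 1, 2] 0 [4.6079e+02 2.3643e+02 1.0656e+02 5.0000e-02] 1.63
[0, 1, 2] 1 [4.6073e+02 2.3642e+02 1.0672e+02 5.0000e-02] 1.63
```

View pics/st.png

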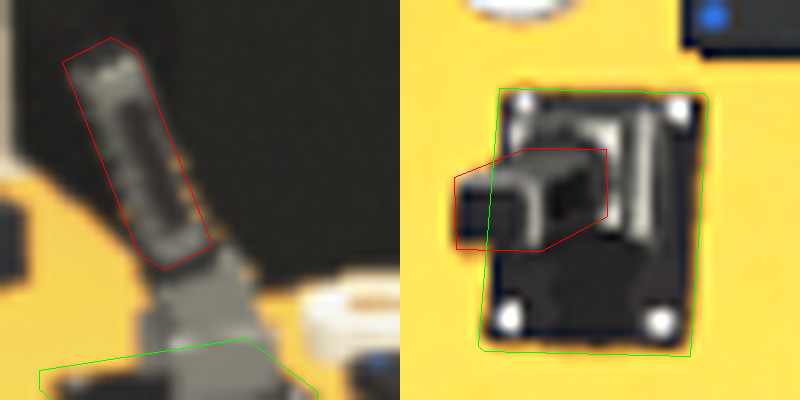

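Request:
send_rows(
  plan=[
    [-0.04,-0.33,0,-0.05,0.25],
    [-0.1,-0.66,0,-0.1,0.25],
    [-0.13,-1,0,-0.15,0.25],
    [-0.13,-1,0,-0.15,0.25],
  ],
)

```text
t: 7.0
eef_pos: [451.3, 204.1, 272.2]
ee_rot: [-3.137, 0.0, 0.054]
force: [0.1, 0.6, 0.8]
width: 64.3
finger_force: 0.0
```

Request:
send_rows(
  plan=[
    [0.04,-0.16,0,0,0.25],
    [0.078,-0.328,0,0,0.25],
    [0.078,-0.328,0,0,0.25],
    [0.078,-0.328,0,0,0.25],
    [0.078,-0.328,0,0,0.25],
  ],
)

```text
t: 7.42
eef_pos: [459.3, 235.4, 272.1]
ee_rot: [3.14, 0.002, 0.041]
force: [-0.4, -0.1, -0.6]
width: 64.3
finger_force: 0.0
```

```bash
python3 - <<'E'
from cell import bot
s=bot.sense();print(s["t"],s["eef_pos"],s["ee_rot"],s["width"])
E
```

```text
7.4167 [459.33225015 235.3681393  272.073767  ] [3.13988835e+00 1.55670720e-03 4.12577210e-02] 64.28539035041149
```

Request:
send_rows(
  plan=[
    [0,-0.012,0.25,0,0.25],
    [0,-0.012,0.5,0,0.25],
    [0,-0.012,0.75,0,0.25],
    [0,-0.012,0.858,0,0.25],
    [0,-0.012,0.858,0,0.25],
  ],
)

```text
t: 7.83
eef_pos: [457.9, 236.0, 166.9]
ee_rot: [3.138, 0.006, 0.041]
force: [-0.3, -0.1, -0.4]
width: 64.0
finger_force: 0.0
```

Request:
send_rows(
  plan=[
    [0,0,0,0,0.5],
    [0,0,0,0,0.7],
    [0,0,0,0,0.9],
    [0,0,0,0,0.9],
    [0,0,0,0,0.9],
  ],
)

```text
t: 8.25
eef_pos: [459.9, 238.6, 171.4]
ee_rot: [-3.141, -0.002, 0.043]
force: [-1.0, -2.5, 7.9]
width: 25.2
finger_force: 58.8
```

```bash
python3 - <<'E'
from cell import bot
s=bot.sense();print(s["t"],s["eef_pos"],s["ee_rot"],s["width"],s["finger_force"],s["force"],s["torque"])
E
```

```text
8.25 [459.93684834 238.64887704 171.39070012] [-3.14099089e+00 -2.36966937e-03  4.27727496e-02] 25.248376304610968 58.827365040779114 [-1.02520937 -2.46194108  7.88975589] [-0.42371256  0.05430374  0.00216494]
```

Request:
send_rows(
  plan=[
    [-0.014,0,-0.04,0,0.9],
    [-0.028,0,-0.08,0,0.9],
    [-0.043,0,-0.12,0,0.9],
    [-0.057,0,-0.157,0,0.9],
    [-0.057,0,-0.157,0,0.9],
  ],
)

```text
t: 8.67
eef_pos: [451.9, 238.7, 189.8]
ee_rot: [-3.141, -0.0, 0.044]
force: [0.8, 0.1, -0.5]
width: 25.5
finger_force: 58.9
```

Request:
send_rows(
  plan=[
    [-0.014,0,-0.04,0,0.9],
    [-0.028,0,-0.08,0,0.9],
    [-0.043,0,-0.12,0,0.9],
    [-0.057,0,-0.157,0,0.9],
    [-0.057,0,-0.157,0,0.9],
  ],
)

```text
t: 9.08
eef_pos: [445.2, 238.3, 208.5]
ee_rot: [-3.141, -0.0, 0.043]
force: [-0.2, 0.4, -1.4]
width: 25.4
finger_force: 59.0
```

```bash
python3 - <<'E'
from stand import *
from cell import bot,viewer
s=bot.sense();print(s["t"],s["eef_pos"],s["ee_rot"],s["width"],s["finger_force"],s["force"],s["torque"])
f=viewer.grab_frame("side");np.savez("side6.npz",**f)
p=w2pix(f,[455,238,80])[0].astype(int);a=p-[20,24]
im=cv2.resize(f["image"][a[1]:a[1]+40,a[0]:a[0]+40,::-1],(600,600),interpolation=cv2.INTER_CUBIC);print(a)
cv2.imwrite("pics/s6.png",im)
E
```

```text
9.0833 [445.22813765 238.33663558 208.51181207] [-3.14122049e+00 -3.35753152e-04  4.34667737e-02] 25.355017577000133 58.96091938018799 [-0.20784928  0.41236837 -1.38521603] [-0.00359668 -0.00270866  0.01086789]
[196 151]
```

View pics/s6.png

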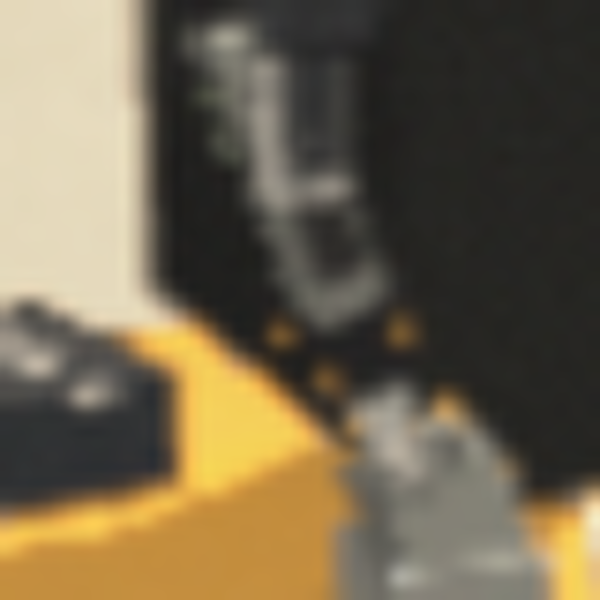

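Request:
send_rows(
  plan=[
    [0.04,0,-0.003,0,0.9],
    [0.08,0,-0.008,0,0.9],
    [0.12,0,-0.013,0,0.9],
    [0.16,0,-0.02,0,0.9],
    [0.16,0,-0.02,0,0.9],
  ],
)

```text
t: 9.55
eef_pos: [464.5, 238.7, 209.2]
ee_rot: [3.141, 0.003, 0.043]
force: [-3.7, -0.1, -3.9]
width: 25.1
finger_force: 59.4
```

Request:
send_rows(
  plan=[
    [0.04,0,-0.008,0,0.9],
    [0.08,0,-0.013,0,0.9],
    [0.1,0,-0.017,0,0.9],
    [0.12,0,-0.02,0,0.9],
    [0.12,0,-0.02,0,0.9],
  ],
)

```text
t: 9.97
eef_pos: [478.5, 239.4, 211.9]
ee_rot: [3.141, 0.003, 0.043]
force: [-4.9, -0.2, -2.3]
width: 25.1
finger_force: 59.9
```

```bash
cat > tilt.py <<'E'
from stand import *
from cell import bot,viewer
def run(tag):
    "tilt in the x-z and y-z planes from depth points of the gauge below the fingertips"
    s=bot.sense();print(s["t"],s["eef_pos"],s["ee_rot"][2],s["width"],s["finger_force"],s["force"].round(1))
    f=viewer.grab_frame("side");np.savez(tag+".npz",**f)
    c=s["eef_pos"];C=cloud(f)
    m=(abs(C[...,0]-c[0])<60)&(abs(C[...,1]-c[1])<30)&(C[...,2]<c[2]-40)&(C[...,2]>c[2]-170)&(C[...,2]>25)
    for z in range(int(c[2])-160,int(c[2])-40,10):
        q=C[m&(C[...,2]>=z)&(C[...,2]<z+10)]
        if len(q):print(z,len(q),"x",q[:,0].min().round(),np.median(q[:,0]).round(1),q[:,0].max().round())
E
python3 -c "
from tilt import *
run('side7')"
```

```text
9.9667 [478.51233209 239.35600018 211.89585968] 0.04305763012998498 25.097639293510802 59.94423687458038 [-4.9 -0.2 -2.3]
51 31 x 467.0 484.5 499.0
61 8 x 480.0 484.8 494.0
71 12 x 475.0 482.2 491.0
81 12 x 473.0 482.6 493.0
91 24 x 465.0 475.9 494.0
101 16 x 467.0 479.7 495.0
111 17 x 466.0 474.9 487.0
121 18 x 465.0 472.9 487.0
131 17 x 465.0 470.0 486.0
141 18 x 463.0 469.7 487.0
151 16 x 460.0 470.0 486.0
161 25 x 459.0 467.2 486.0
```

Request:
send_rows(
  plan=[
    [0.03,0,0,0,0.9],
    [0.065,0,-0.003,0,0.9],
    [0.065,0,-0.003,0,0.9],
    [0.065,0,-0.003,0,0.9],
  ],
)

```text
t: 10.35
eef_pos: [486.5, 239.8, 212.4]
ee_rot: [3.141, 0.001, 0.043]
force: [-3.6, -0.2, -3.3]
width: 25.1
finger_force: 60.1
```

Request:
send_rows(
  plan=[
    [0.0,0,-0.1,0,0.9],
    [0,0,-0.25,0,0.9],
    [0,0,-0.5,0,0.9],
    [0,0,-0.5,0,0.9],
    [0,0,-0.5,0,0.9],
  ],
)

```text
t: 10.77
eef_pos: [488.9, 240.5, 275.1]
ee_rot: [-3.139, -0.007, 0.043]
force: [-0.6, 0.6, -1.7]
width: 25.1
finger_force: 60.4
```

```bash
python3 -c "
from tilt import *
run('side8')
f=dict(np.load('side8.npz'));s=bot.sense();p=w2pix(f,s['eef_pos']-[0,0,100])[0].astype(int);a=p-[25,30];print(a)
im=cv2.resize(f['image'][a[1]:a[1]+60,a[0]:a[0]+50,::-1],(500,600),interpolation=cv2.INTER_CUBIC)
c=s['eef_pos']
q=((w2pix(f,[c-[0,0,54],c-[0,0,160]])-a+.5)*10).round().astype(int);cv2.line(im,tuple(map(int,q[0])),tuple(map(int,q[1])),(0,0,255),1)
cv2.imwrite('pics/s8.png',im)"
```

```text
10.7667 [488.91284728 240.51249738 275.06377802] 0.042679767317617134 25.078886861489952 60.43445706367493 [-0.6  0.6 -1.7]
115 7 x 486.0 491.1 497.0
125 10 x 482.0 489.1 498.0
135 14 x 478.0 488.6 498.0
145 14 x 478.0 486.0 496.0
155 20 x 471.0 482.8 501.0
165 19 x 476.0 485.5 496.0
175 16 x 473.0 480.7 496.0
185 20 x 473.0 482.6 496.0
195 17 x 473.0 479.9 496.0
205 18 x 472.0 480.5 498.0
215 22 x 471.0 479.3 495.0
225 21 x 469.0 478.3 497.0
[199 121]
```

View pics/s8.png

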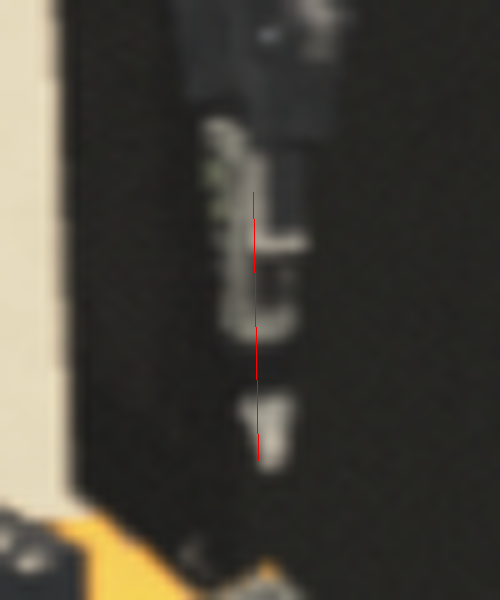

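Request:
send_rows(
  plan=[
    [-0.04,0,0.1,0,0.9],
    [-0.04,0,0.25,0,0.9],
    [-0.04,0,0.4,0,0.9],
    [-0.04,0,0.5,0,0.9],
    [-0.04,0,0.5,0,0.9],
  ],
)

```text
t: 11.23
eef_pos: [481.1, 238.9, 209.6]
ee_rot: [3.139, 0.004, 0.043]
force: [-0.4, -0.2, -1.8]
width: 25.1
finger_force: 60.3
```

Request:
send_rows(
  plan=[
    [0.03,0,0,0,0.9],
    [0.06,0,0,0,0.9],
    [0.09,0,0,0,0.9],
    [0.115,0,0,0,0.9],
    [0.115,0,0,0,0.9],
  ],
)

```text
t: 11.65
eef_pos: [495.3, 240.3, 212.8]
ee_rot: [3.141, 0.002, 0.043]
force: [-5.5, -1.5, -3.3]
width: 25.1
finger_force: 60.4
```

Request:
send_rows(
  plan=[
    [0.0,0,-0.1,0,0.9],
    [0,0,-0.25,0,0.9],
    [0,0,-0.5,0,0.9],
    [0,0,-0.5,0,0.9],
    [0,0,-0.5,0,0.9],
  ],
)

```text
t: 12.07
eef_pos: [497.7, 240.9, 275.4]
ee_rot: [-3.139, -0.006, 0.043]
force: [-0.5, 0.2, -2.8]
width: 25.2
finger_force: 60.7
```

```bash
cat > axis.py <<'E'
from stand import *
from cell import bot,viewer
def fit(name,c=None,zoff=(0,0)):
    "fit the gauge's pose in the grip to depth points of its parts clear of the fingers: tilt about tool axes"
    from scipy.optimize import least_squares
    s=bot.sense();c=s["eef_pos"] if c is None else c;f=viewer.grab_frame(name);np.savez("last_"+name+".npz",**f)
    C=cloud(f);L=(C-c)@R.from_euler('z',s["ee_rot"][2]).as_matrix()
    m=(abs(L[...,0])<22)&(abs(L[...,1])<22)&(L[...,2]<-76)&(L[...,2]>-165);Q=L[m]
    def res(p):
        # p: axis point at z=-54 (x,y), tilts a,b, shift of the grip centre along the axis
        d=np.array([p[2],p[3],1]);d/=np.linalg.norm(d)
        v=Q-[p[0],p[1],-54];t=v@d;r=v-np.outer(t,d)
        g=t-p[4]                     # along axis from grip centre
        box=np.maximum(abs(r[:,0])-11,abs(r[:,1])-13)
        rad=np.hypot(r[:,0],r[:,1])
        q=np.where(g>-46,box,np.where(g>-52,np.minimum(abs(rad-18),8),np.minimum(abs(rad-10),abs(rad-5))))
        return np.r_[q,(p[0])/3,(p[1])/1.,(p[4]+8)/4,p[3]*20]
    r=least_squares(res,[0,0,0,0,-8],loss='soft_l1',f_scale=2)
    print(name,len(Q),"xy",r.x[:2].round(1),"tilt deg",np.degrees(np.arctan(r.x[2:4])).round(1),"g",r.x[4].round(1),"cost",np.median(abs(r.fun)).round(2))
E
python3 -c "
from tilt import *
run('side9')
f=dict(np.load('side9.npz'));s=bot.sense();p=w2pix(f,s['eef_pos']-[0,0,100])[0].astype(int);a=p-[25,30];print(a)
im=cv2.resize(f['image'][a[1]:a[1]+60,a[0]:a[0]+50],None,fx=10,fy=10,interpolation=cv2.INTER_CUBIC).mean(2)
# bright rows: left/right edges of the grey gauge against the black background
c=s['eef_pos'];q=(w2pix(f,[c-[0,0,54],c-[0,0,160]])-a+.5)*10;print(q.round(1))
for v in range(120,490,15):
    w=np.where(im[v-5:v+5,190:330].mean(0)>75)[0]+190
    if len(w):print(v,w.min(),w.max())
from axis import fit
fit('side')"
```

```text
12.0667 [497.6961044  240.89925653 275.40772489] 0.04271538988236245 25.17050226299938 60.67463994026184 [-0.5  0.2 -2.8]
115 6 x 486.0 491.2 496.0
125 8 x 485.0 489.2 499.0
135 14 x 480.0 488.8 501.0
145 17 x 481.0 486.9 503.0
155 19 x 475.0 486.7 506.0
165 19 x 475.0 486.4 498.0
175 17 x 479.0 486.7 501.0
185 17 x 477.0 487.5 500.0
195 19 x 478.0 488.2 506.0
205 22 x 480.0 489.4 506.0
215 19 x 479.0 486.1 504.0
225 27 x 479.0 489.2 505.0
[201 121]
[[254.8 189.1]
 [258.8 456.2]]
120 214 240
135 214 248
150 223 263
165 209 270
180 213 270
195 212 271
210 214 272
225 217 274
240 216 304
255 222 282
270 218 247
285 220 247
300 214 248
315 213 283
330 222 279
405 227 276
420 227 275
435 232 270
450 235 269
465 237 263
side 131 xy [-6.4  0.7] tilt deg [-0.3  3. ] g -8.0 cost 1.49
```

```bash
python3 - <<'E'
from stand import *
from cell import bot,viewer
s=bot.sense();print(s["eef_pos"])
for n in("top","side"):
    f=viewer.grab_frame(n);np.savez(n+"10.npz",**f)
    C=cloud(f)
    for nm,(X,Y) in dict(zero=(432.6,-44.4),coat=(419.6,-111.2)).items():
        L=(C-[X,Y,0])@R.from_euler('z',-11,degrees=True).as_matrix()
        for x in(-27,0,27):
            m=(abs(L[...,0]-x)<8)&(abs(L[...,1])<11);print(n,nm,x,m.sum(),np.median(C[m][:,2]).round(1))
f=dict(np.load("top10.npz"));hsv=cv2.cvtColor(f["image"],cv2.COLOR_RGB2HSV)
a=(246,182)
sub=hsv[182:236,246:304];big=cv2.resize(sub,None,fx=4,fy=4,interpolation=cv2.INTER_LINEAR)
for th in(200,215,230):
    m=((big[...,2]>th)&(big[...,1]<60)).astype(np.uint8)
    for c in cv2.findContours(m,cv2.RETR_EXTERNAL,cv2.CHAIN_APPROX_NONE)[0]:
        if cv2.contourArea(c)<1500:continue
        W=pix2plane(f,(c[:,0]+.5)/4-.5+a,14)[:,:2].astype(np.float32);print(th,cv2.minAreaRect(W),W.mean(0))
im=cv2.resize(f["image"][182:236,246:304,::-1],None,fx=10,fy=10,interpolation=cv2.INTER_CUBIC)
cv2.imwrite("pics/t10.png",im)
E
```

```text
[496.33904078 240.23879477 273.01865288]
top zero -27 40 14.5
top zero 0 33 15.4
top zero 27 30 15.0
top coat -27 36 14.4
top coat 0 30 13.5
top coat 27 30 14.2
side zero -27 12 11.3
side zero 0 11 12.9
side zero 27 10 11.7
side coat -27 14 11.7
side coat 0 12 11.6
side coat 27 11 10.9
200 ((425.158935546875, -77.35832214355469), (137.65347290039062, 98.4245834350586), 78.96552276611328) [423.46466  -77.076485]
215 ((419.7090759277344, -110.83905029296875), (30.871929168701172, 78.83446502685547), 79.43772888183594) [ 419.54074 -110.78209]
215 ((432.36370849609375, -40.494354248046875), (35.326194763183594, 77.27061462402344), 79.63963317871094) [432.05185  -42.837242]
230 ((419.8937683105469, -110.8447494506836), (29.070186614990234, 76.78609466552734), 79.11688232421875) [ 419.31335 -110.80749]
230 ((431.99774169921875, -43.110862731933594), (29.62002182006836, 75.44718170166016), 80.60040283203125) [431.09528 -43.57683]
```

View pics/t10.png

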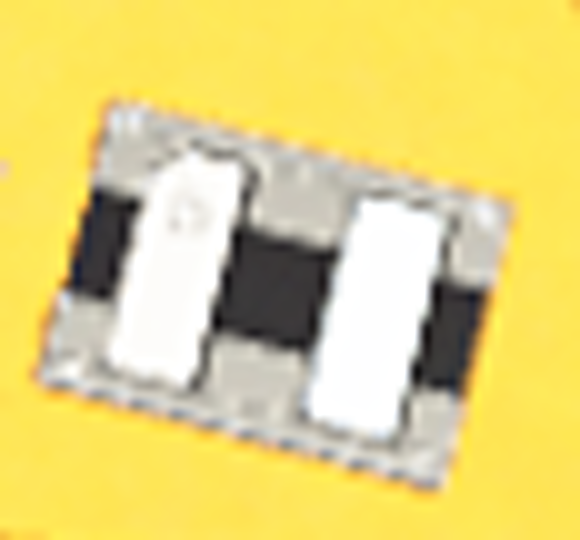

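Request:
send_rows(
  plan=[
    [-0.03,0.15,0,0,0.9],
    [-0.08,0.4,0,0,0.9],
    [-0.12,0.62,0,0,0.9],
    [-0.15,0.79,0,0,0.9],
    [-0.15,0.79,0,0,0.9],
  ],
)

```text
t: 12.68
eef_pos: [481.5, 139.6, 271.9]
ee_rot: [3.138, 0.002, 0.037]
force: [0.2, -0.2, -2.4]
width: 25.7
finger_force: 60.5
```

Request:
send_rows(
  plan=[
    [-0.03,0.15,0,0,0.9],
    [-0.08,0.4,0,0,0.9],
    [-0.12,0.62,0,0,0.9],
    [-0.15,0.79,0,0,0.9],
    [-0.15,0.79,0,0,0.9],
  ],
)

```text
t: 13.1
eef_pos: [467.4, 44.8, 272.1]
ee_rot: [3.139, 0.002, 0.038]
force: [0.1, 0.2, -1.6]
width: 25.3
finger_force: 60.4
```

Request:
send_rows(
  plan=[
    [-0.03,0.15,0.1,0,0.9],
    [-0.08,0.4,0.2,0,0.9],
    [-0.12,0.62,0.3,0,0.9],
    [-0.15,0.79,0.4,0,0.9],
    [-0.15,0.79,0.5,0,0.9],
  ],
)

```text
t: 13.52
eef_pos: [453.5, -50.2, 211.8]
ee_rot: [3.14, 0.001, 0.038]
force: [-0.1, 0.2, -2.1]
width: 25.3
finger_force: 60.4
```

Request:
send_rows(
  plan=[
    [0,0,0,0,0.9],
    [0,0,0,0,0.9],
    [0,0,0,0,0.9],
    [0,0,0,0,0.9],
  ],
)

```text
t: 13.85
eef_pos: [454.9, -45.1, 213.4]
ee_rot: [-3.141, -0.001, 0.045]
force: [0.3, 1.0, -1.8]
width: 25.3
finger_force: 60.4
```

```bash
python3 - <<'E'
from stand import *
from cell import bot,viewer
f0=dict(np.load("top10.npz"));print("ring",pix2plane(f0,[[264.2,202.8]],14))
s=bot.sense();c=s["eef_pos"];print(s["t"],c,s["ee_rot"],s["force"].round(1))
f=viewer.grab_frame("side");np.savez("side11.npz",**f)
b=dict(np.load("side10.npz"))["image"].astype(float)
d=abs(f["image"].astype(float)-b).max(2)
p=w2pix(f,[c-[0,0,z] for z in(54,75,100,130,150,160)]);print(p.round(1))
for v in range(int(p[0,1])-2,int(p[-1,1])+8):
    w=np.where(d[v,int(p[0,0])-15:int(p[0,0])+16]>25)[0]+int(p[0,0])-15
    print(v,(w.min(),w.max(),len(w)) if len(w) else None, end=" | ")
E
```

```text
ring [[449.89387795 -46.00265931  14.        ]]
13.85 [454.90634442 -45.10156921 213.40640455] [-3.14132688e+00 -1.19085131e-03  4.49702227e-02] [ 0.3  1.  -1.8]
[[244.2 176.4]
 [244.2 182.5]
 [244.3 189.8]
 [244.3 198.4]
 [244.3 204. ]
 [244.3 206.8]]
174 (np.int64(239), np.int64(251), 11) | 175 (np.int64(239), np.int64(251), 11) | 176 (np.int64(239), np.int64(251), 11) | 177 (np.int64(239), np.int64(251), 11) | 178 (np.int64(239), np.int64(251), 11) | 179 (np.int64(239), np.int64(251), 11) | 180 (np.int64(240), np.int64(251), 10) | 181 (np.int64(239), np.int64(246), 7) | 182 (np.int64(239), np.int64(250), 11) | 183 (np.int64(235), np.int64(249), 15) | 184 (np.int64(231), np.int64(248), 18) | 185 (np.int64(230), np.int64(247), 16) | 186 (np.int64(231), np.int64(247), 15) | 187 (np.int64(231), np.int64(247), 17) | 188 (np.int64(232), np.int64(247), 15) | 189 (np.int64(232), np.int64(247), 15) | 190 (np.int64(232), np.int64(245), 13) | 191 (np.int64(233), np.int64(246), 9) | 192 (np.int64(235), np.int64(247), 9) | 193 (np.int64(238), np.int64(248), 10) | 194 (np.int64(237), np.int64(249), 11) | 195 (np.int64(238), np.int64(248), 6) | 196 (np.int64(238), np.int64(248), 9) | 197 (np.int64(239), np.int64(245), 7) | 198 (np.int64(239), np.int64(247), 9) | 199 (np.int64(239), np.int64(248), 10) | 200 (np.int64(239), np.int64(249), 11) | 201 (np.int64(237), np.int64(251), 15) | 202 (np.int64(229), np.int64(252), 24) | 203 (np.int64(229), np.int64(254), 26) | 204 (np.int64(229), np.int64(255), 27) | 205 (np.int64(229), np.int64(256), 28) | 206 (np.int64(229), np.int64(258), 30) | 207 (np.int64(229), np.int64(259), 31) | 208 (np.int64(229), np.int64(259), 31) | 209 (np.int64(229), np.int64(259), 31) | 210 (np.int64(229), np.int64(259), 31) | 211 (np.int64(238), np.int64(259), 22) | 212 (np.int64(238), np.int64(259), 22) | 213 (np.int64(238), np.int64(258), 21) |
```

```bash
python3 - <<'E'
from h import *
f=dict(np.load("side11.npz"));h=cv2.cvtColor(f["image"],cv2.COLOR_RGB2HSV)
print("     ",*range(236,253))
for v in range(183,224):print(v,"S",*("%3d"%x for x in h[v,236:253,1])," V",*("%3d"%x for x in h[v,236:253,2]))
print(w2pix(f,[[450.2,-46.3,14]]))
E
```

```text
236 237 238 239 240 241 242 243 244 245 246 247 248 249 250 251 252
183 S 101  63  51  44  27  26  25  27  31  28  27  26  38  61 131 157 163  V 181 191 190 134  96 109 111  96 142 147 130 127 162 179 228 242 244
184 S  53  19  12  45  33  25  28  27  30  29  30  39  37  73 139 161 164  V 246 247 246 202  99 104 110  84 103 132 143 172 228 228 241 244 245
185 S  15   7   7  40  29  27  28  26  30  31  38  44  18  48 126 161 165  V 247 247 247 211 104 105 111  79  59  66  93 195 245 245 245 245 245
186 S  17  10  11  46  33  25  28  26  25  23  39  39  14  48 133 162 165  V 245 246 246 210 116 111 111  78  51  45  79 189 242 237 243 245 245
187 S  42  31  23  48  33  26  28  29  20  23  36  40  44  81 142 162 157  V 228 237 243 190  99 106 111  79  50  45  71 160 207 214 240 244 242
188 S  59  42  39  46  30  24  30  26  25  27  36  42  49  88 149 163 128  V 221 227 231 167  92 105 110  79  51  47  64 133 172 186 227 234 195
189 S  64  44  41  44  31  25  28  29  29  27  32  42  45  63 108 120  80  V 220 226 228 169 108 110 111  78  52  47  55  92  96  93 109 113  92
190 S  88  58  51
[... 4242 characters left out ...]
 18  22  27  28  39  V 223 223 223 223 223 215 207 213 215 212 224 223 224 221 182 155 164
220 S  18  17  21  20  20  22  27  26  24  17  16  20  16  22  27  26  32  V 224 225 223 224 224 221 207 209 217 226 233 222 224 218 172 148 161
221 S  16  15  21  22  21  22  27  24  19  22  28  26  27  25  26  27  28  V 224 226 220 222 221 220 210 216 219 218 213 204 200 191 159 142 153
222 S  28  26  26  27  27  25  26  26  25  26  26  29  26  27  28  25  26  V 209 208 205 207 206 205 209 210 200 189 175 167 164 158 153 150 158
223 S  28  28  27  26  25  26  25  25  25  28  27  27  28  28  30  28  28  V 184 181 179 175 175 177 193 193 162 129 140 151 154 154 154 154 155
[[243.16547872 218.07402441]]
```

Request:
send_rows(
  plan=[
    [0,0.01,0.06,0,0.9],
    [0,0.01,0.12,0,0.9],
    [0,0.01,0.18,0,0.9],
    [0,0.01,0.23,0,0.9],
    [0,0.01,0.23,0,0.9],
  ],
)

```text
t: 14.32
eef_pos: [453.6, -47.2, 183.7]
ee_rot: [-3.141, 0.003, 0.043]
force: [-0.8, 0.6, -1.7]
width: 25.2
finger_force: 60.4
```

Request:
send_rows(
  plan=[
    [0,0,0,0,0.9],
    [0,0,0,0,0.9],
    [0,0,0,0,0.9],
  ],
)

```text
t: 14.57
eef_pos: [454.5, -47.3, 185.4]
ee_rot: [-3.142, -0.0, 0.043]
force: [-0.3, 0.6, -1.5]
width: 25.5
finger_force: 60.4
```

```bash
cat > tip.py <<'E'
from h import *
from cell import bot,viewer
s=bot.sense();c=s["eef_pos"];print(s["t"],c,s["ee_rot"],s["force"].round(2),s["torque"].round(2))
f=viewer.grab_frame("side");np.savez("side12.npz",**f);h=cv2.cvtColor(f["image"],cv2.COLOR_RGB2HSV)
print("axis",w2pix(f,[c-[0,0,150],c-[0,0,165]]).round(1),"ring",w2pix(f,[[450.2,-46.5,14]]).round(1),"du/dx,du/dy",w2pix(f,[[460.2,-46.5,14],[450.2,-36.5,14]]).round(1))
print("     ",*range(234,255))
for v in range(204,225):print(v,"S",*("%3d"%x for x in h[v,234:255,1])," V",*("%3d"%x for x in h[v,234:255,2]))
E
python3 tip.py
```

```text
14.5667 [454.50756713 -47.31620672 185.38346734] [-3.14157882e+00 -3.50839684e-04  4.31123322e-02] [-0.3   0.58 -1.48] [ 0.03 -0.04  0.03]
axis [[244.5 212.1]
 [244.5 216.2]] ring [[243.2 218.1]] du/dx,du/dy [[245.9 217.6]
 [242.1 217. ]]
      234 235 236 237 238 239 240 241 242 243 244 245 246 247 248 249 250 251 252 253 254
204 S 175 175 173 173 169 146  94  24   6   6  12   7  52 140 167 171 174 174 170 169 160  V 198 197 197 193 160 105  57  42  42  42  41  39  44  91 147 185 194 194 190 184 143
205 S 175 175 175 175 175 166 139  44   7  13  14   7  92 160 175 175 176 175 174 174 170  V 197 198 198 198 191 149  86  41  36  39  37  36  58 132 178 194 196 197 196 195 186
206 S 173 175 175 177 175 171 153  68  15   7  22   7  98 164 174 176 177 175 175 173 175  V 197 197 197 199 195 166 100  45  35  36  35  35  60 138 183 196 197 198 197 197 195
207 S 175 174 174 176 177 173 157  83  15   7   7  14 101 162 171 176 175 175 175 173 175  V 197 198 198 198 196 174 109  49  34  37  36  37  63 140 185 197 198 198 197 197 197
208 S 175 174 174 174 173 174 158  92  21  11  19  28 113 165 1
[... 2245 characters left out ...]
25  25  16  15  21  22  22  22  27  24  17  22  26  26  26  25  24  27  27  36  70  V 218 215 224 226 220 222 222 220 209 216 219 217 213 204 199 191 159 142 150 165 171
222 S  26  27  27  27  26  27  26  25  26  26  25  27  28  29  28  26  27  27  26  28  40  V 203 206 209 208 205 207 206 205 208 210 200 189 175 168 165 158 152 150 155 164 178
223 S  26  27  26  27  26  26  26  25  25  26  25  28  26  27  27  27  28  28  28  26  36  V 187 187 183 181 177 176 175 176 192 193 161 129 139 151 153 153 154 153 155 154 161
224 S  27  27  26  25  25  25  27  26  27  31  31  34  30  31  33  33  34  35  34  30  29  V 167 141 120 111 101  91  86  88  94  99  91  91 121 157 170 176 179 180 178 164 157
```

```bash
python3 - <<'E'
from h import *
f=dict(np.load("side10.npz"));h=cv2.cvtColor(f["image"],cv2.COLOR_RGB2HSV)
print("     ",*range(224,255))
for v in range(214,226):print(v,"V",*("%3d"%x for x in h[v,224:255,2]))
a=np.radians(-11);X=np.array([np.cos(a),np.sin(a),0]);Y=np.array([-X[1],X[0],0])
c=np.array([432.6,-43.4,14])
for n,P in(("ends +x,-x mid",[c+38*X,c-38*X]),("ring ctr,+-7x,+-7y",[c+18*X,c+25*X,c+11*X,c+18*X+7*Y,c+18*X-7*Y]),("near corners",[c+38*X-15*Y,c-38*X-15*Y]),("near bottom corners",[c+38*X-15*Y-[0,0,3],c-38*X-15*Y-[0,0,3]])):print(n,w2pix(f,P).round(1).tolist())
E
```

```text
224 225 226 227 228 229 230 231 232 233 234 235 236 237 238 239 240 241 242 243 244 245 246 247 248 249 250 251 252 253 254
214 V 246 246 246 246 246 246 246 246 246 246 246 246 246 246 246 246 246 246 246 246 246 246 246 246 246 246 246 246 246 246 246
215 V 246 246 246 246 246 246 246 246 246 246 246 246 246 246 246 246 246 246 245 244 244 244 243 243 242 240 238 243 246 246 246
216 V 246 245 245 245 244 244 244 244 246 246 246 246 246 246 246 246 246 246 235 218 215 215 203 192 188 204 203 223 244 246 246
217 V 240 237 234 227 224 224 225 227 241 245 246 246 246 246 246 245 245 245 224 208 216 216 214 205 196 190 180 189 239 246 246
218 V 209 202 194 203 207 209 215 225 232 241 243 243 242 242 241 240 239 236 221 223 234 228 233 235 229 207 181 178 217 242 246
219 V 190 182 188 225 234 235 235 236 236 238 238 238 238 238 238 238 238 232 226 231 232 229 238 238 238 234 204 175 183 227 245
220 V 164 170 162 216 234 237 237 237 238 237 237 237 238 239 237 238 238 235 224 222 227 236 240 235 235 228 185 162 173 213 240
221 V 161 170 165 183 227 235 234 234 235 233 232 229 235 235 231 232 232 228 216 218 221 220 216 211 206 197 166 154 167 179 211
222 V 166 170 169 166 218 226 217 218 219 211 207 208 211 210 209 208 208 207 209 210 200 192 186 182 180 175 170 169 174 174 194
223 V 172 161 170 170 188 192 177 181 187 186 193 188 183 181 178 175 175 177 193 192 162 131 155 171 174 174 174 174 175 173 178
224 V 207 162 170 179 171 170 171 172 173 174 181 147 122 113 103  93  88  92  99 105  97  99 133 178 191 201 204 205 203 185 175
225 V 219 157 164 170 158 166 173 177 180 180 185 147 115 125 131 131 134 156 168 193 203 205 213 232 237 241 242 243 242 224 189
ends +x,-x mid [[249.1, 217.7], [226.7, 219.4]]
ring ctr,+-7x,+-7y [[243.2, 218.1], [245.3, 218.0], [241.2, 218.3], [242.8, 217.3], [243.7, 218.9]]
near corners [[250.0, 219.4], [227.5, 221.2]]
near bottom corners [[250.0, 220.2], [227.5, 222.0]]
```

Request:
send_rows(
  plan=[
    [0.004,-0.006,0.01,0,0.9],
    [0.004,-0.006,0.02,0,0.9],
    [0.004,-0.006,0.03,0,0.9],
    [0.004,-0.006,0.03,0,0.9],
    [0.004,-0.006,0.03,0,0.9],
  ],
)

```text
t: 15.03
eef_pos: [454.7, -46.6, 181.5]
ee_rot: [-3.142, 0.0, 0.043]
force: [-0.4, 0.2, -0.9]
width: 25.3
finger_force: 60.4
```

Request:
send_rows(
  plan=[
    [0,0,0.01,0,0.9],
    [0,0,0.017,0,0.9],
    [0,0,0.017,0,0.9],
    [0,0,0.017,0,0.9],
  ],
)

```text
t: 15.37
eef_pos: [454.8, -46.6, 179.5]
ee_rot: [-3.142, 0.0, 0.043]
force: [-0.1, -0.3, -1.2]
width: 25.2
finger_force: 60.4
```

Request:
send_rows(
  plan=[
    [0,0,0.008,0,0.9],
    [0,0,0.012,0,0.9],
    [0,0,0.012,0,0.9],
    [0,0,0.012,0,0.9],
  ],
)

```text
t: 15.7
eef_pos: [454.8, -46.6, 178.1]
ee_rot: [-3.142, 0.0, 0.043]
force: [-0.0, -0.2, -1.4]
width: 25.6
finger_force: 60.4
```

Request:
send_rows(
  plan=[
    [0,0,0.008,0,0.9],
    [0,0,0.012,0,0.9],
    [0,0,0.012,0,0.9],
    [0,0,0.012,0,0.9],
  ],
)

```text
t: 16.03
eef_pos: [454.8, -46.6, 176.6]
ee_rot: [-3.142, 0.0, 0.043]
force: [0.5, 0.2, -1.9]
width: 25.0
finger_force: 60.4
```

Request:
send_rows(
  plan=[
    [0,0,0.008,0,0.9],
    [0,0,0.012,0,0.9],
    [0,0,0.012,0,0.9],
    [0,0,0.012,0,0.9],
  ],
)

```text
t: 16.37
eef_pos: [454.9, -46.6, 175.3]
ee_rot: [-3.142, -0.0, 0.043]
force: [-0.0, -0.4, 0.1]
width: 25.5
finger_force: 60.5
```

Request:
send_rows(
  plan=[
    [0,0,0.008,0,0.9],
    [0,0,0.012,0,0.9],
    [0,0,0.012,0,0.9],
    [0,0,0.012,0,0.9],
  ],
)

```text
t: 16.7
eef_pos: [454.9, -46.6, 173.9]
ee_rot: [3.142, -0.0, 0.043]
force: [0.0, -1.3, 2.4]
width: 25.5
finger_force: 60.6
```

```bash
python3 tip.py | head -3; python3 - <<'E'
from h import *
f=dict(np.load("side12.npz"));h=cv2.cvtColor(f["image"],cv2.COLOR_RGB2HSV)
for v in range(208,223):print(v,"S",*("%3d"%x for x in h[v,236:252,1])," V",*("%3d"%x for x in h[v,236:252,2]))
E
```

```text
16.7 [454.87772182 -46.57646524 173.85776628] [ 3.14157786e+00 -1.79227888e-04  4.32311958e-02] [ 0.01 -1.3   2.42] [-0.05  0.05 -0.03]
axis [[244.5 215.2]
 [244.5 219.3]] ring [[243.2 218.1]] du/dx,du/dy [[245.9 217.6]
208 S 173 175 172 166 135  49   7  19  13  20  77 156 171 174 176 175  V 198 198 191 149  87  42  37  40  39  39  50 116 176 196 199 198
209 S 174 175 174 169 149  64  15  14  14   0 102 164 173 177 175 176  V 198 198 196 166 101  44  33  36  36  36  60 137 187 199 200 200
210 S 173 174 173 168 156  78  22  14   7  13 100 166 175 177 177 175  V 201 199 196 168 103  46  35  36  36  38  64 140 187 199 200 201
211 S 175 176 174 172 150  94  28  12  16  33 120 165 172 175 174 174  V 225 213 199 175 121  68  45  43  47  54  85 153 190 200 201 201
212 S 168 174 178 175 152  86  31  26  23  38 126 167 171 172 172 175  V 245 236 213 195 161 116  91  89  98 106 138 182 197 199 199 200
213 S 167 168 178 178 156  67  30  26  24  37 124 167 171 170 170 171  V 246 245 228 201 182 159 145 147 157 157 183 198 200 200 199 200
214 S 166 167 176 176 160  72  29  24  26  46 126 166 169 
[... 474 characters left out ...]
121 137 123 125
218 S  63  56  55  54  42  37  33  33  31  27  24  27  26  26  23  34  V 230 229 226 207 181 157 168 184 162 134 138 160 165 156 122 113
219 S  24  23  23  22  24  28  31  32  31  29  26  26  21  22  24  26  V 223 223 222 220 217 189 187 213 192 168 174 206 220 216 158 119
220 S  18  17  21  20  19  23  27  28  26  26  23  24  17  21  26  25  V 224 225 223 224 224 220 205 209 209 215 218 215 224 217 168 141
221 S  15  15  21  22  22  22  27  24  20  24  28  28  27  25  26  26  V 224 226 220 222 222 220 210 216 219 214 211 204 200 190 158 140
222 S  27  27  26  27  26  25  27  26  26  27  26  26  28  27  27  27  V 209 208 205 206 205 205 209 210 199 187 175 168 165 159 151 150
```

Request:
send_rows(
  plan=[
    [0,0,0.008,0,0.9],
    [0,0,0.012,0,0.9],
    [0,0,0.012,0,0.9],
    [0,0,0.012,0,0.9],
  ],
)

```text
t: 17.08
eef_pos: [454.9, -46.6, 172.4]
ee_rot: [-3.142, -0.0, 0.043]
force: [0.5, -0.8, 1.9]
width: 25.1
finger_force: 60.7
```

Request:
send_rows(
  plan=[
    [0,0,0.005,0,0.9],
    [0,0,0.01,0,0.9],
    [0,0,0.01,0,0.9],
    [0,0,0.01,0,0.9],
    [0,0,0.01,0,0.9],
  ],
)

```text
t: 17.5
eef_pos: [454.9, -46.6, 171.2]
ee_rot: [-3.142, -0.0, 0.043]
force: [-0.1, 0.0, 2.7]
width: 25.4
finger_force: 60.7
```

Request:
send_rows(
  plan=[
    [0,0,0,0,0.9],
    [0,0,0,0,0.9],
  ],
)

```text
t: 17.67
eef_pos: [454.9, -46.6, 171.2]
ee_rot: [-3.142, -0.0, 0.043]
force: [0.9, 1.0, 3.5]
width: 25.2
finger_force: 60.7
```

Request:
send_rows(
  plan=[
    [0,0,0,0,0.9],
    [0,0,0,0,0.9],
  ],
)

```text
t: 17.83
eef_pos: [454.9, -46.6, 171.2]
ee_rot: [-3.142, -0.0, 0.043]
force: [0.2, -0.3, 2.7]
width: 25.2
finger_force: 60.7
```

Request:
send_rows(
  plan=[
    [0,0,0.003,0,0.9],
    [0,0,0.003,0,0.9],
    [0,0,0.003,0,0.9],
  ],
)

```text
t: 18.08
eef_pos: [454.9, -46.5, 170.8]
ee_rot: [-3.142, -0.0, 0.043]
force: [0.2, -1.0, 3.4]
width: 25.0
finger_force: 60.8
```

```bash
python3 - <<'E'
from h import *
from cell import bot,viewer
F=[]
for i in range(12):
    f=viewer.grab_frame("side");F.append(bot.sense()["force"])
s=bot.sense();print(s["t"],s["eef_pos"],np.mean(F,0).round(2),np.std(F,0).round(2))
h=cv2.cvtColor(f["image"],cv2.COLOR_RGB2HSV)
for v in range(192,222):print(v,"S",*("%3d"%x for x in h[v,236:252,1])," V",*("%3d"%x for x in h[v,236:252,2]))
E
```

```text
18.6833 [454.83326448 -46.57253799 170.82602058] [0.05 0.06 3.13] [0.46 0.38 0.4 ]
192 S 162 155 155 150  70  37  28  28  33  26  19   5   0  69 140 115  V 245 245 244 189 117  97 120 109 147 128  79  53  51  74 144 113
193 S 163 163 162 156  94  33  30  28  29  29  18   5   0  71 138 117  V 242 245 244 201 108  85 120 109 147 133  84  55  52  75 148 116
194 S 153 166 162 146  84  33  28  30  29  28  21  13   9  66 128 114  V 201 241 244 209 121  94 120 110 147 135  87  61  59  85 161 123
195 S 152 169 164 148  81  31  28  28  30  28  23  28  28  42 109 104  V 143 237 244 208 123 108 126 108 146 146 110 100 102 114 155 115
196 S 172 169 164 154  93  32  29  31  29  29  29  44  36  32  50  50  V 196 240 244 205 112 105 124 100 132 156 142 152 147 137 107  76
197 S 164 163 162 153  93  32  29  28  28  33  40  77  71  40  31  29  V 244 245 245 206 112 104 124  92  74 100 109 145 111  77  65  61
198 S 161 163 161 149  85  33  27  28  24  24  54  99  91  45  36  27  V 246 246 245 211 120 108 124  90  53  53  66 116  87  51  50  56
199 S 165 165 165 156  87  29  27  28  19  22  64 100  91 
[... 2392 characters left out ...]
121 140 136 150
217 S 131 125 126 137 139 100  44  29  30  25  26  25  26  27  27  53  V 240 240 240 238 215 169 167 175 155 130 118 113 120 134 121 124
218 S  62  56  55  55  41  35  31  33  31  27  26  25  26  24  23  37  V 230 229 226 207 180 155 163 180 158 133 136 141 155 138 111 110
219 S  23  23  23  22  24  26  31  32  30  28  27  25  25  25  26  26  V 223 223 222 220 217 187 179 210 190 172 171 173 208 190 139 106
220 S  18  17  21  20  22  23  27  27  26  22  23  25  16  23  26  26  V 224 225 223 224 224 220 205 207 209 221 220 213 222 215 164 120
221 S  16  15  21  22  21  22  26  24  19  23  26  26  24  27  26  26  V 225 226 220 221 222 220 209 216 218 215 208 203 199 191 158 138
```

```bash
python3 -c "
from cell import bot
print(bot.job_done())"
```

```text
the job is handed in; nothing more can be done
None
```

I handed the job in at 18.7 s: the zero plate lies seated and released in its keyed pocket, and the arm is still holding the gauge upright (about 1° by the side camera) with its tip on the ring, within about 1–2 mm of centre. It is pressing with about 4.6 N, so the sleeve is in roughly 4–5 mm of its 10 mm; no verdict came back.

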